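# Turn over the lapping plate at the backstop

## Task

The lapping plate lies plain face up on the turning stand and is too wide to pick up: turn it over so that its grooved face can be used. Push it low at its near edge against the sloping backstop until it climbs up and leans flat on it, press its lower edge firmly home into the corner (about 15 N for a moment), let go so that it stands there by itself, then tip it back over from behind so that it ends lying flat on the rubber sheet at the foot of the backstop, grooved face up. The plate chips easily, so stay well under 30 N, and leave the screwdriver, the oil bottle and the steel sleeve beside it alone.

Things in the scene. Friction and masses are not known exactly. Their poses are not given: they have to be found in the camera images.
- plate: Pale hard plate, 120 mm (its x) by 110 mm (y) by 10 mm thick, 0.2 to 0.35 kg, chips easily. Origin: middle of the grooved face, underneath at the start; z points from there to the plain face (up at the start, down when turned over). x starts pointing to the backstop within 0.2 rad; the far edge starts 10 to 55 mm short of it. Its edges meet the sheet, so no finger goes under.
- plate_foot (a point): Middle of the plate's near lower edge at the start (60 mm from its middle, grooved face). The plate stands on this edge when leaning; fully home it lies in the corner. Pushed level at this edge, low down, the plate climbs the backstop under less than 10 N; once home the force rises steeply. Tipped back beyond upright it falls over by itself towards the robot.
- stand: Turning stand, fixed: grippy rubber sheet 3 mm thick, 200 mm wide, from 190 mm before the origin to 70 mm behind it, with a sloping steel backstop clamped on it. Origin: at bench height (sheet top 3 mm higher), middle of the marked line where the backstop's foot should be; the backstop itself sits up to 6 mm before or behind it. x: level, away from the robot, into the backstop; y: along its foot.
- stop_mark (a point): Point on the stand (not on the backstop) 70 mm above the bench, 38 mm behind the line: the nominal top of the backstop's front face, truly up to 6 mm off in x and found by feel. Slick plate 160 mm wide, 6 mm thick, leaning away from the robot at 60 degrees from level; two posts behind it, 58 mm high. A plate leaning on it reaches 112 mm high, so its upper part is free to be pushed from behind.
- driver: Screwdriver lying beside the stand on the left (+y of the stand), about 200 mm long; leave alone.
- oil: Small white oil bottle, 40 mm across and 85 mm high, standing to the right (-y) of the stand; leave alone. Origin: centre of its foot.
- sleeve: Steel sleeve, 32 mm across and 45 mm high, standing to the right (-y) of the stand; leave alone. Origin: centre of its foot.
Things that resemble listed ones, but are neither listed nor needed, are in the scene too. There is more than one size of the plate; the one meant has the size given above.

How it is judged:
On the way, in this order (a step that is already met when the one before it is completed fails the run):
1. the plate's lower edge is pressed firmly home into the corner (angle between plate's own z axis and vertical between 0.985 and 1.11 rad and x of plate_foot in the frame of stand above -0.012 m and height (world z) of plate_foot below 0.012 m and y of plate_foot in the frame of stand between -0.05 and 0.05 m and contact force between plate and the fingers above 9 N), for 0.1 s.
2. the plate leans flat on the backstop with its lower edge fully home in the corner, let go of (angle between plate's own z axis and vertical between 1.018 and 1.08 rad and height (world z) of plate_foot below 0.008 m and y of plate_foot in the frame of stand between -0.05 and 0.05 m and contact force between plate and the arm below 0.2 N and contact force between plate and the fingers below 0.2 N and linear speed of plate below 0.02 m/s), for 0.2 s.
At the end, for the whole second after the job is handed in: Plate at rest, flat within 3.5 degrees, grooved face up on the sheet, middle 35 to 125 mm before the marked line and within 50 mm of the stand's middle line. Before: leaning on the backstop, foot pressed home over 9 N for 0.1 s, then left leaning 0.2 s at 58.4 to 61.8 degrees (angle between plate's own z axis and vertical above 3.08 rad and height (world z) of plate between 0.01 and 0.016 m and x of plate in the frame of stand between -0.125 and -0.035 m and y of plate in the frame of stand between -0.05 and 0.05 m and linear speed of plate below 0.01 m/s and angular speed of plate below 0.1 rad/s); the robot touches nothing.
It fails at once if the robot presses on the plate with more than 30 N (contact force between plate and the fingers above 30 N or contact force between plate and the arm above 30 N).
It fails at once if the screwdriver is moved by more than 20 mm (distance of driver from where it was at the start of the episode above 0.02 m).
It fails at once if the oil bottle is moved by more than 20 mm (distance of oil from where it was at the start of the episode above 0.02 m).
It fails at once if the steel sleeve is moved by more than 20 mm (distance of sleeve from where it was at the start of the episode above 0.02 m).
It also fails if it takes over 64 s, if anything falls off the work surface, if the arm or the gripper's body presses on something with over 40 N, if the wrist force passes 120 N, or if a joint passes its speed limit or range.

## Robot

A 6-joint arm with a two-finger parallel gripper is mounted at the origin on the work surface. World frame = base frame: x ahead of the robot, y to its left, z up, the work surface at z = 0. Lengths are in m, angles in rad, forces in N, time in s.
With the tool pointing down it reaches from about 0.35 to 0.975 m from the base axis. Payload 4.9 kg.
Tool frame: the origin (TCP) lies midway between the tips of the shut fingers; the grasp point (between the pads) lies 19 mm behind it; z points along the fingers, y is the line along which they close (so a half turn about z gives the same grasp; the last joint's range is limited). The gripper opens to 85 mm and grips with 20 to 120 N. Pads are 22 mm wide; open, the fingers measure 114 mm over their backs; the gripper's body (76 mm by 85 mm) begins 54 mm behind the grasp point. The pads swing forward as they close: fully open they stand 13 mm farther back than shut.
Start: joints at [1.194, 0.053, 1.613, -0, 1.476, -0.119], TCP at [0.159, 0.604, 0.197] pointing down, gripper open.
Joint ranges: [-3.01, 3.01], [-1.01, 2.22], [0.06, 2.58], [-1.02, 4.17], [0.09, 2.62], [-3.14, 3.14]. Speed limits (rad/s): [2.57, 2.57, 3.14, 3.14, 3.14, 3.14].

## Interface

Orientations are given as a unit quaternion [w, x, y, z].
In Python, from plant import state, grab_frame, job_done, cut_out, place_of gives the robot as it stands.
- The arm moves only by the tool jog_arm, never from a script. Its argument "motion" is text: rows parted by semicolons, each of 7 numbers parted by spaces: the opening in per cent of the stroke, from 0 (shut) to 100 (fully open), then the shift along the tool's x, y, z as a fraction of full scale, then the turn, a rotation vector about the tool's x, y, z as a fraction of full scale. A call has exactly 5 rows; each row is the pose to reach, as a shift and turn from the pose commanded when the call began, along the tool's axes at that moment; what a row does not reach only later rows make up. Full scale, the value 1, is 50 cm for a shift and 1.5 rad for a turn. A row lasts 1/8 s, in which the tool goes at most 62.5 mm and 10.7 degrees, less where a joint would pass 70% of its speed; a pose out of reach is approached as far as the arm can. A call with a number of a shift or a turn outside -1 to 1 is refused whole. A call with a gripper value outside its range is refused whole. The fingers move at their own pace and stop on an object; the grip force is fixed at half the most. Time passes only in rows, so rows that repeat a pose let the fingers close, or fill a call up. It gives the time, the measured TCP pose, the force, the opening and the grip force at its end, in the units of the state.
- state(): the state, without advancing time (a new reading comes with each control period).
- grab_frame(name): name is "scene" or "top" or "wrist"; returns a dict with "color" (420x560x3 uint8, red, green, blue), "range_z" (420x560 float32, m along the optical axis (not along the pixel's ray), 0 where there is no reading), "intrinsics" (3x3 intrinsics, pixels), "world_from_camera" (4x4, takes a point from camera to world coordinates). Camera axes: x right, y up, looking along -z (the intrinsics and any distortion apply to the point x, -y, -z); pixel columns grow to the right and rows downward; lengths in m; the calibration is good to about 2 mm. A picture is of the moment at which its call begins.
- job_done(): hands the job in; it is judged then, once.
Trained networks look in the newest picture that a camera, given by its name, has taken for a name from the list of things; names that differ only in an ending like _2 or _b are one class to them, and where a whole thing is asked for, a point or a joint stands for the part that bears it (a point fixed in the world has none). Each returns a list of dicts, best first, with "p" (0 to 1); they miss things now and then, are a little off and sometimes report something else, mostly with a low value. They report only what shows in the picture. A call takes as long as a camera call. They do not tell look-alikes from the thing itself.
- cut_out(camera, thing): "pixels" (420x560 bool, what is visible of it).
- place_of(camera, thing): "at" ([x, y, z] in m, in world coordinates, good to about 4 mm: a listed point, or the origin of a listed thing).
The state is a dict: "time": time; "joint_pos": joint angles; "joint_vel": joint speeds; "joint_efforts": joint torques, N m; "tool_pos": TCP position; "tool_rot": TCP orientation; "contact_force": force on the tool from outside, world axes, zero at the start; "ft_torque": the same for the moment, N m; "gripper_width": opening from 0.0 (shut) to 1.0 (fully open); "grasp_force": force on a finger pad.
Only numpy, scipy, OpenCV 4.12 (cv2) and the standard library are available. Lean on these libraries where they do the work, as an engineer would, in place of code of your own. Each camera call takes 0.05 s, during which the arm holds its last target. There are 200 camera calls.

## Working session

There is one attempt and no reset: what is moved stays moved. The work goes in short steps, Python scripts to look and compute and a tool call to move; the robot and the scene stay as the last step left them, time stands still between calls to the robot, and variables do not carry over. Pictures are saved under pics/ and viewed, at most 10 in all, crops included, and the job is handed in when it is done.

Besides the shell and the picture viewer there is one more tool, called after "Emit:" as name(argument=value, ...) on one line, values as JSON. jog_arm: Moves the arm, as the interface text tells. Shift numbers are shares of 50 cm and turn numbers shares of 1.5 rad, none past 1 either way. Its arguments: {"type":"object","properties":{"motion":{"type":"string"}},"required":["motion"]}

```bash
mkdir -p pics; ls
cat > h.py <<'E'
import numpy as np,cv2
from plant import *
def cloud(f):
    K=f["intrinsics"];d=f["range_z"];v,u=np.mgrid[:420,:560]
    p=np.stack([(u-K[0,2])/K[0,0]*d,-(v-K[1,2])/K[1,1]*d,-d],-1)
    T=f["world_from_camera"];return p@T[:3,:3].T+T[:3,3]
def save(n,c,s=1):
    cv2.imwrite('pics/'+n,cv2.resize(c[...,::-1],None,fx=s,fy=s))
E
python3 - <<'E'
from h import *
s=state();print({k:np.round(v,3) for k,v in s.items()})
np.set_printoptions(precision=4,suppress=True)
fs=[]
for c in("top","scene"):
    f=grab_frame(c);fs.append(f["color"]);print(c,f["world_from_camera"][:3,3])
    for t in("plate","plate_foot","stand","stop_mark","driver","oil","sleeve"):
        print(t,[(round(r["p"],2),np.round(r["at"],4)) for r in place_of(c,t)][:4])
    if c=="top":
        P=cloud(f);np.save("top.npy",P)
        for r in cut_out(c,"plate"):
            m=r["pixels"]&(f["range_z"]>0);v,u=np.nonzero(m);q=P[m]
            rc=cv2.minAreaRect((q[:,:2]*1000).astype(np.float32));print(round(r["p"],2),m.sum(),u.mean(),v.mean(),np.median(q,0),rc)
save("top.png",fs[0],1.4);save("scene.png",fs[1],1.4)
E
```

```text
pics
{'time': np.float64(0.0), 'joint_pos': array([ 1.194,  0.053,  1.614,  0.   ,  1.476, -0.119]), 'joint_vel': array([ 0.001, -0.   , -0.   ,  0.001, -0.   ,  0.002]), 'joint_efforts': array([ 0.0000e+00, -3.9367e+01, -3.7018e+01, -0.0000e+00,  7.0000e-03,
        0.0000e+00]), 'tool_pos': array([0.159, 0.604, 0.196]), 'tool_rot': array([-0.   ,  0.129,  0.992, -0.001]), 'contact_force': array([ 0.09 ,  0.019, -0.638]), 'ft_torque': array([-0.025,  0.011, -0.046]), 'grasp_force': np.float64(0.0), 'gripper_width': np.float64(0.998)}
top [0.4441 0.0582 0.9778]
plate [(0.92, array([0.7889, 0.0102, 0.0035])), (0.85, array([ 0.3515, -0.168 ,  0.004 ])), (0.65, array([0.4961, 0.0334, 0.004 ]))]
plate_foot [(0.97, array([ 0.3138, -0.19  ,  0.0006])), (0.89, array([ 0.7918, -0.0312,  0.0009])), (0.84, array([ 0.4392,  0.0241, -0.0001]))]
stand [(0.77, array([ 0.5997,  0.0478, -0.0016])), (0.75, array([0.4395, 0.0258, 0.0024]))]
stop_mark [(0.96, array([0.6339, 0.0461, 0.0719]))]
driver [(0.81, array([0.4906, 0.1976, 0.0002]))]
oil [(0.81, array([ 0.541 , -0.1367,  0.0031]))]
sleeve [(0.72
[... 456 characters left out ...]
350.631591796875, -170.95535278320312), (87.19546508789062, 78.97850799560547), 32.25288391113281)
scene [ 1.1674 -0.102   0.5495]
plate [(0.88, array([0.5009, 0.0324, 0.0004])), (0.88, array([0.7865, 0.0109, 0.0017])), (0.74, array([ 0.3529, -0.1697,  0.0019]))]
plate_foot [(0.86, array([ 0.3171, -0.1908,  0.0035])), (0.71, array([0.4412, 0.021 , 0.0056])), (0.68, array([ 0.7899, -0.0273,  0.0046]))]
stand [(0.65, array([0.6007, 0.0443, 0.0008]))]
stop_mark [(0.87, array([0.6343, 0.05  , 0.0715]))]
driver [(0.59, array([ 0.6653, -0.1413,  0.001 ])), (0.56, array([ 0.494 ,  0.1989, -0.    ]))]
oil [(0.6, array([ 0.5362, -0.1326,  0.0012]))]
sleeve [(0.79, array([ 0.6676, -0.1429,  0.0001]))]
```

View pics/top.png

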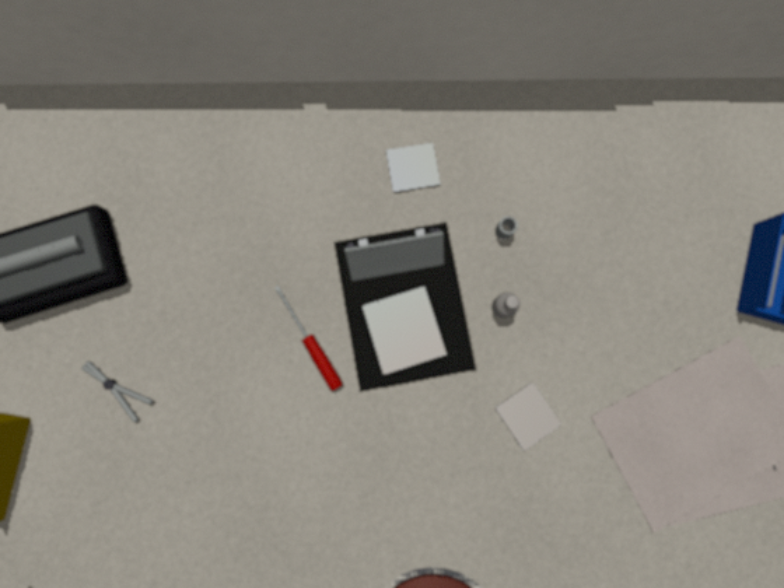

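View pics/scene.png

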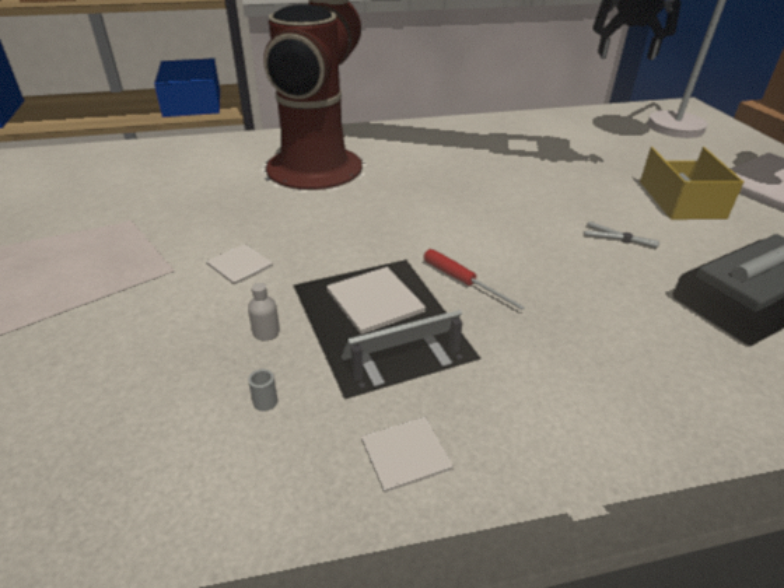

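Run:
```python
from h import *
np.set_printoptions(precision=4,suppress=True)
f=grab_frame("top");P=cloud(f);z=P[...,2]
# sheet: dark region z 1..5mm around; use colour
c=f["color"].astype(int)
r=cut_out("top","stand")
for k in r[:2]:
    m=k["pixels"]&(f["range_z"]>0);q=P[m];print(k["p"],m.sum(),cv2.minAreaRect((q[:,:2]*1000).astype(np.float32)),np.percentile(q[:,2],[1,50,99]))
# backstop top edge
m=(z>.062)&(z<.08)&(abs(P[...,0]-.63)<.05)&(abs(P[...,1]-.05)<.1)
print(m.sum(),cv2.minAreaRect((P[m][:,:2]*1000).astype(np.float32)),np.median(P[m],0))
for a in(.01,.02,.03,.04,.05,.06):
    m=(abs(z-a)<.004)&(abs(P[...,0]-.62)<.05)&(abs(P[...,1]-.047)<.06);print(a,m.sum(),np.median(P[m],0))
save("crop.png",f["color"][130:320,190:400],2.8)
```

```text
0.68 6655 ((542.0855712890625, 32.61708068847656), (263.6672668457031, 201.93943786621094), 9.458964347839355) [-0.0014  0.0034  0.069 ]
315 ((635.7764282226562, 47.85219192504883), (12.03654670715332, 160.0886688232422), 8.808631896972656) [0.6358 0.0495 0.0669]
0.01 145 [0.6016 0.0451 0.0089]
0.02 136 [0.6087 0.0428 0.0198]
0.03 134 [0.6143 0.0462 0.0303]
0.04 118 [0.6195 0.0462 0.0403]
0.05 131 [0.6251 0.045  0.0499]
0.06 153 [0.6304 0.0496 0.0598]
```

View pics/crop.png

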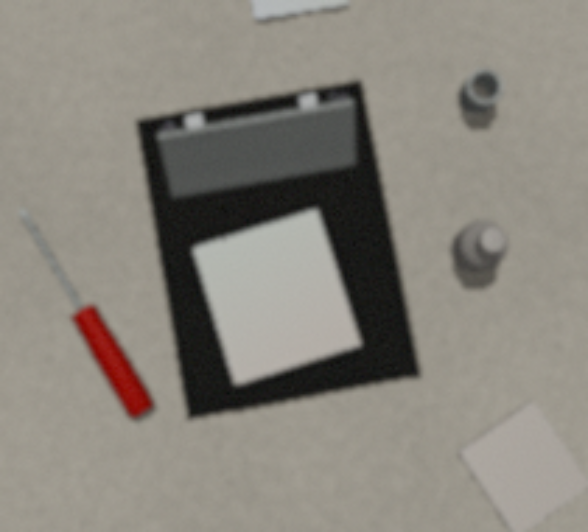

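Candidates for the plate: top.png pixels (404,330) on the sheet, (413,167) behind the stand and (528,415) at front right. The networks measure them as 121x112, 80x84 and 87x79 mm. I choose (404,330), and the close crop shows it as a plain white plate on the black sheet with the backstop behind it. It is skewed about 7° to the stand, whose yaw is about 9.2°.

```bash
cat >> h.py <<'E'
from scipy.spatial.transform import Rotation as Ro
np.set_printoptions(precision=4,suppress=True)
YAW=np.radians(9.2);O=np.array([.600,.044,0]);RS=Ro.from_euler('z',YAW)
def W(x,y,z): return O+RS.apply([x,y,z])
def cmd(target,R=None,cur=None):
    s=state();q=s["tool_rot"];R0=Ro.from_quat(np.r_[q[1:],q[0]])
    p=s["tool_pos"] if cur is None else cur
    sh=R0.inv().apply(np.array(target)-p)/.5
    R=R if R is not None else RS*Ro.from_matrix([[-1,0,0],[0,1,0],[0,0,-1]])
    return np.round(np.r_[sh,(R0.inv()*R).as_rotvec()/1.5],4)
def S():
    s=state();print(s["time"],"stand",RS.inv().apply(s["tool_pos"]-O),"F",RS.inv().apply(s["contact_force"]),s["gripper_width"])
E
python3 -c "
from h import *
print(cmd([.42,.28,.15]),cmd(W(-.195,.002,.15)))"
```

```text
[-0.6694 -0.4943  0.0939  0.      0.     -0.2789] [-0.7799 -1.0137  0.0939  0.      0.     -0.2789]
```

Emit:
jog_arm(motion="50 -0.15 -0.11 0.02 0 0 -0.06; 50 -0.25 -0.19 0.04 0 0 -0.12; 50 -0.35 -0.27 0.06 0 0 -0.18; 50 -0.45 -0.35 0.08 0 0 -0.24; 50 -0.55 -0.42 0.09 0 0 -0.279")

```text
time: 1.58
tool_pos: [0.3497, 0.3578, 0.1557]
tool_rot: [0.0, -0.082, 0.997, 0.0]
contact_force: [0.4, 0.4, -0.2]
gripper_width: 0.501
grasp_force: 0.0
```

```bash
python3 -c "
from h import *
S();print(cmd([.42,.28,.12]),cmd(W(-.195,.002,.06)))"
```

```text
1.575 stand [-0.1969  0.3498  0.1557] F [ 0.4585  0.3047 -0.1685] 0.5009231759100737
[-0.1135 -0.1763  0.0714  0.0002  0.0003  0.0018] [-0.0019 -0.6956  0.1912  0.0002  0.0003  0.0018]
```

Emit:
jog_arm(motion="50 0 -0.12 0.03 0 0 0; 50 0 -0.24 0.06 0 0 0; 50 0 -0.36 0.09 0 0 0; 50 0 -0.48 0.12 0 0 0; 50 0 -0.6 0.15 0 0 0")

```text
time: 2.2
tool_pos: [0.3972, 0.0615, 0.0809]
tool_rot: [0.001, -0.08, 0.997, -0.0]
contact_force: [0.5, 1.4, -0.2]
gripper_width: 0.497
grasp_force: 0.0
```

Emit:
jog_arm(motion="50 0 -0.09 0.03 0 0 0; 50 0 -0.095 0.06 0 0 0; 50 0 -0.095 0.09 0 0 0; 50 0 -0.095 0.09 0 0 0; 50 0 -0.095 0.09 0 0 0")

```text
time: 2.82
tool_pos: [0.4047, 0.0174, 0.0361]
tool_rot: [0.0, -0.081, 0.997, 0.0]
contact_force: [-0.2, 0.2, -0.1]
gripper_width: 0.495
grasp_force: 0.0
```

```bash
python3 -c "
from h import *
S()
f=grab_frame('wrist');save('w1.png',f['color'],1.2)
print(cmd(W(-.195,.002,.01)))"
```

```text
2.825 stand [-0.1971  0.005   0.0361] F [-0.1451  0.2245 -0.1337] 0.4947297157296585
[-0.0035 -0.0056  0.0529 -0.0002  0.0007  0.0014]
```

View pics/w1.png

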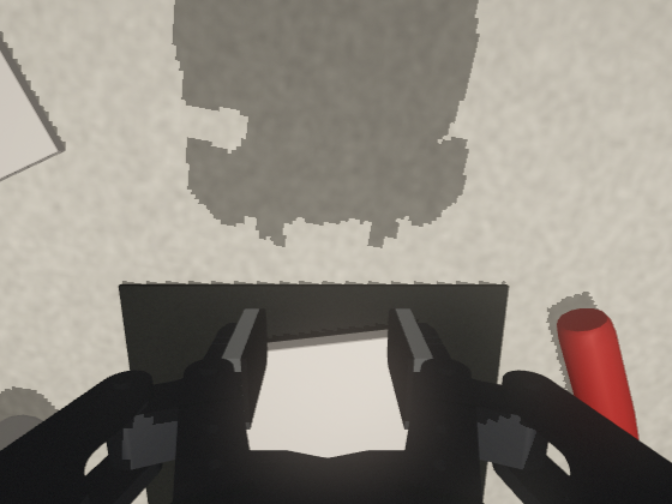

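The wrist view shows both fingers (tips at about (245,330) and (405,330)) with the plate's near edge between and below them at about (330,338), and the sheet's edge at row 285. Next I lower to feel the sheet.

Emit:
jog_arm(motion="50 0 0 0.02 0 0 0; 50 0 0 0.04 0 0 0; 50 0 0 0.056 0 0 0; 50 0 0 0.058 0 0 0; 50 0 0 0.058 0 0 0")

```text
time: 3.5
tool_pos: [0.4045, 0.0164, 0.0068]
tool_rot: [-0.0, -0.08, 0.997, 0.0]
contact_force: [0.0, -0.1, 0.6]
gripper_width: 0.501
grasp_force: 0.0
```

Emit:
jog_arm(motion="50 0 0 0.003 0 0 0; 50 0 0 0.005 0 0 0; 50 0 0 0.007 0 0 0; 50 0 0 0.008 0 0 0; 50 0 0 0.008 0 0 0")

```text
time: 4.12
tool_pos: [0.4044, 0.0164, 0.0028]
tool_rot: [-0.0, -0.08, 0.997, 0.0]
contact_force: [0.7, -0.1, -0.5]
gripper_width: 0.501
grasp_force: 0.0
```

Emit:
jog_arm(motion="50 0 0 0.001 0 0 0; 50 0 0 0.002 0 0 0; 50 0 0 0.003 0 0 0; 50 0 0 0.004 0 0 0; 50 0 0 0.004 0 0 0")

```text
time: 4.75
tool_pos: [0.4045, 0.0164, 0.0008]
tool_rot: [-0.0, -0.08, 0.997, -0.0]
contact_force: [-0.4, 0.4, -0.4]
gripper_width: 0.499
grasp_force: 0.0
```

Emit:
jog_arm(motion="50 0 0 0.001 0 0 0; 50 0 0 0.002 0 0 0; 50 0 0 0.003 0 0 0; 50 0 0 0.003 0 0 0; 50 0 0 0.003 0 0 0")

```text
time: 5.38
tool_pos: [0.4045, 0.0164, -0.0006]
tool_rot: [-0.0, -0.08, 0.997, 0.0]
contact_force: [0.3, -0.3, 0.5]
gripper_width: 0.502
grasp_force: 0.0
```

Emit:
jog_arm(motion="50 0 0 0.001 0 0 0; 50 0 0 0.002 0 0 0; 50 0 0 0.003 0 0 0; 50 0 0 0.003 0 0 0; 50 0 0 0.003 0 0 0")

```text
time: 6.0
tool_pos: [0.4045, 0.0164, -0.0021]
tool_rot: [-0.0, -0.08, 0.997, -0.0]
contact_force: [-0.1, -0.3, -0.2]
gripper_width: 0.5
grasp_force: 0.0
```

Emit:
jog_arm(motion="50 0 0 0.001 0 0 0; 50 0 0 0.002 0 0 0; 50 0 0 0.003 0 0 0; 50 0 0 0.003 0 0 0; 50 0 0 0.003 0 0 0")

```text
time: 6.62
tool_pos: [0.4045, 0.0164, -0.0036]
tool_rot: [-0.0, -0.08, 0.997, 0.0]
contact_force: [-0.1, 0.1, -0.2]
gripper_width: 0.499
grasp_force: 0.0
```

Emit:
jog_arm(motion="50 0 0 0.001 0 0 0; 50 0 0 0.002 0 0 0; 50 0 0 0.003 0 0 0; 50 0 0 0.004 0 0 0; 50 0 0 0.004 0 0 0")

```text
time: 7.25
tool_pos: [0.4044, 0.0164, -0.0057]
tool_rot: [-0.0, -0.08, 0.997, 0.0]
contact_force: [0.6, 0.5, 0.2]
gripper_width: 0.5
grasp_force: 0.0
```

Emit:
jog_arm(motion="50 0 0 0.001 0 0 0; 50 0 0 0.002 0 0 0; 50 0 0 0.003 0 0 0; 50 0 0 0.004 0 0 0; 50 0 0 0.004 0 0 0")

```text
time: 7.88
tool_pos: [0.4045, 0.0164, -0.0077]
tool_rot: [-0.0, -0.08, 0.997, 0.0]
contact_force: [-0.5, 0.6, 0.0]
gripper_width: 0.505
grasp_force: 0.0
```

Run:
```python
from h import *
S()
f=grab_frame("wrist");P=cloud(f);Q=RS.inv().apply((P-O).reshape(-1,3)).reshape(P.shape)
ok=f["range_z"]>0
m=ok&(abs(Q[...,0]+.195)<.02)&(abs(Q[...,1])<.05)&(Q[...,2]<.04)
print(m.sum())
for a,b in((-.05,-.03),(-.03,-.02),(-.02,0),(0,.02),(.02,.03),(.03,.05)):
    k=m&(Q[...,1]>a)&(Q[...,1]<=b)
    if k.sum(): print(a,b,k.sum(),np.percentile(Q[k][:,2],[1,10,50,90]))
m2=ok&(abs(Q[...,1])<.015)&(Q[...,0]<-.1)&(Q[...,0]>-.25)
for x in np.arange(-.23,-.14,.01):
    k=m2&(abs(Q[...,0]-x)<.005);print(round(x,3),k.sum(),np.median(Q[k][:,2]) if k.any() else 0)
f=grab_frame("scene");im=f["color"][170:290,170:340];save("s2.png",im,4)
```

```text
7.875 stand [-0.1974  0.004  -0.0077] F [-0.3776  0.6451  0.0364] 0.5045523175591836
13305
-0.05 -0.03 2312 [-0.0012 -0.0005  0.0003  0.003 ]
-0.03 -0.02 963 [-0.0013 -0.0006  0.0003  0.0342]
-0.02 0 3326 [-0.0012 -0.0004  0.0008  0.004 ]
0 0.02 3054 [-0.0011 -0.0004  0.0007  0.0035]
0.02 0.03 1788 [-0.0011 -0.0004  0.0011  0.0344]
0.03 0.05 1862 [-0.0012 -0.0006  0.0002  0.0014]
-0.23 1305 0.00015737581459082659
-0.22 2801 0.10380786351235813
-0.21 7248 0.10661827871156417
-0.2 1141 0.0001836582630045935
-0.19 1236 0.0019194115909824392
-0.18 1053 0.003153558092397701
-0.17 1021 0.0031344420648909406
-0.16 1706 0.011744839279842973
-0.15 1013 0.013163210415549851
```

View pics/s2.png

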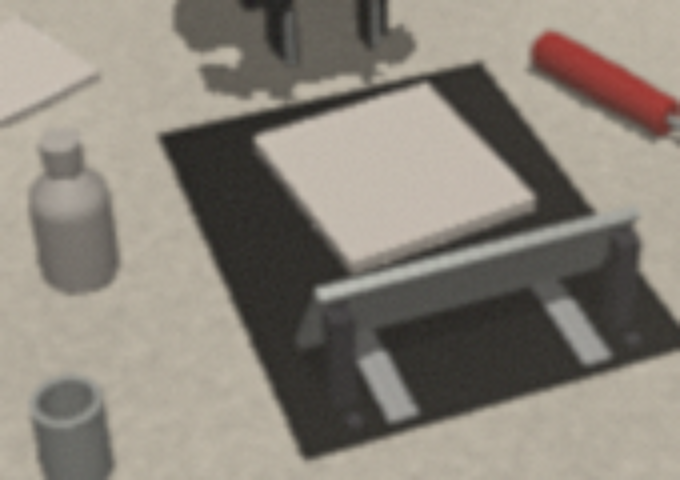

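Run:
```python
from h import *
f=grab_frame("scene");P=cloud(f);Q=RS.inv().apply((P-O).reshape(-1,3)).reshape(P.shape)
for u in(240,242,244,261,263,265):
    print(u,[tuple((Q[v,u]*1000).round().astype(int)) for v in range(176,190,1)])
```

```text
240 [(np.int64(-193), np.int64(-25), np.int64(57)), (np.int64(-191), np.int64(-26), np.int64(56)), (np.int64(-193), np.int64(-25), np.int64(52)), (np.int64(-194), np.int64(-25), np.int64(49)), (np.int64(-194), np.int64(-25), np.int64(46)), (np.int64(-192), np.int64(-26), np.int64(45)), (np.int64(-191), np.int64(-26), np.int64(43)), (np.int64(-192), np.int64(-26), np.int64(39)), (np.int64(-194), np.int64(-26), np.int64(35)), (np.int64(-239), np.int64(-13), np.int64(1)), (np.int64(-234), np.int64(-15), np.int64(1)), (np.int64(-229), np.int64(-16), np.int64(2)), (np.int64(-225), np.int64(-17), np.int64(2)), (np.int64(-223), np.int64(-18), np.int64(0))]
242 [(np.int64(-188), np.int64(-22), np.int64(60)), (np.int64(-188), np.int64(-22), np.int64(57)), (np.int64(-190), np.int64(-21), np.int64(53)), (np.int64(-191), np.int64(-21), np.int64(50)), (np.int64(-188), np.int64(-22), np.int64(49)), (np.int64(-191), np.int64(-22), np.int64(44)), (np.int64(-188), np.int64(-23), np.int64(44)), (np.int64(-191), np.int64(-22), np.int64(39)), (np.int64(-189), np.int64(-22), np.int64(37)), (np.int64(-186
[... 2076 characters left out ...]
 np.int64(1)), (np.int64(-206), np.int64(34), np.int64(-2))]
265 [(np.int64(-193), np.int64(35), np.int64(43)), (np.int64(-192), np.int64(34), np.int64(41)), (np.int64(-191), np.int64(34), np.int64(39)), (np.int64(-240), np.int64(52), np.int64(1)), (np.int64(-238), np.int64(51), np.int64(0)), (np.int64(-232), np.int64(49), np.int64(1)), (np.int64(-230), np.int64(48), np.int64(0)), (np.int64(-222), np.int64(45), np.int64(3)), (np.int64(-221), np.int64(45), np.int64(1)), (np.int64(-220), np.int64(44), np.int64(-1)), (np.int64(-212), np.int64(42), np.int64(1)), (np.int64(-211), np.int64(41), np.int64(-1)), (np.int64(-203), np.int64(38), np.int64(2)), (np.int64(-202), np.int64(38), np.int64(0))]
```

The network positions and bench depth are fine, but both cameras show the fingertips at z≈31 mm while the reported TCP is at -8 mm. So I treat the reported height as offset by about 38 mm and keep lowering by camera and by feel.

Emit:
jog_arm(motion="50 0 0 0.01 0 0 0; 50 0 0 0.02 0 0 0; 50 0 0 0.03 0 0 0; 50 0 0 0.035 0 0 0; 50 0 0 0.035 0 0 0")

```text
time: 8.65
tool_pos: [0.4042, 0.0165, -0.0254]
tool_rot: [-0.0, -0.08, 0.997, 0.0]
contact_force: [0.6, -0.6, -0.0]
gripper_width: 0.502
grasp_force: 0.0
```

```bash
cat >> h.py <<'E'
def tips():
    f=grab_frame("scene");P=cloud(f);Q=RS.inv().apply((P-O).reshape(-1,3)).reshape(P.shape)
    t=RS.inv().apply(state()["tool_pos"]-O)
    m=(f["range_z"]>0)&(abs(Q[...,0]-t[0])<.018)&(abs(Q[...,1]-t[1])<.05)&(Q[...,2]>.008)&(Q[...,2]<.08)
    q=Q[m];print(m.sum(),"tip z",np.percentile(q[:,2],[0,1,3,10])*1000,"x",np.percentile(q[:,0],[5,50,95])*1000,"y",np.percentile(q[:,1],[1,50,99])*1000)
E
python3 -c "
from h import *
S();tips()"
```

```text
8.65 stand [-0.1977  0.0041 -0.0254] F [ 0.4588 -0.6982 -0.035 ] 0.5018125186330292
478 tip z [12.596  13.7592 17.1011 23.8278] x [-207.607  -190.6981 -185.7628] y [-44.4125  23.6181  52.7469]
```

Emit:
jog_arm(motion="50 0 0 0.005 0 0 0; 50 0 0 0.01 0 0 0; 50 0 0 0.013 0 0 0; 50 0 0 0.014 0 0 0; 50 0 0 0.014 0 0 0")

```text
time: 9.32
tool_pos: [0.4045, 0.0164, -0.0321]
tool_rot: [-0.0, -0.08, 0.997, 0.0]
contact_force: [0.9, 0.9, -0.3]
gripper_width: 0.496
grasp_force: 0.0
```

Emit:
jog_arm(motion="50 0 0 0.001 0 0 0; 50 0 0 0.002 0 0 0; 50 0 0 0.003 0 0 0; 50 0 0 0.004 0 0 0; 50 0 0 0.004 0 0 0")

```text
time: 9.95
tool_pos: [0.4047, 0.0164, -0.0336]
tool_rot: [-0.0, -0.08, 0.997, 0.0]
contact_force: [-2.2, 0.4, 6.0]
gripper_width: 0.498
grasp_force: 2.7
```

Emit:
jog_arm(motion="50 0 0 0.001 0 0 0; 50 0 0 0.002 0 0 0; 50 0 0 0.003 0 0 0; 50 0 0 0.003 0 0 0; 50 0 0 0.003 0 0 0")

```text
time: 10.58
tool_pos: [0.4049, 0.0164, -0.0339]
tool_rot: [-0.001, -0.08, 0.997, 0.0]
contact_force: [-7.9, 0.3, 16.1]
gripper_width: 0.501
grasp_force: 7.8
```

Emit:
jog_arm(motion="50 0 0 -0.009 0 0 0; 50 0 0 -0.009 0 0 0; 50 -0.01 0 -0.009 0 0 0; 50 -0.02 0.002 -0.009 0 0 0; 50 -0.03 0.002 -0.009 0 0 0")

```text
time: 11.2
tool_pos: [0.4195, 0.0199, -0.0313]
tool_rot: [-0.0, -0.08, 0.997, 0.0]
contact_force: [0.2, -0.6, 0.1]
gripper_width: 0.501
grasp_force: 0.0
```

```bash
python3 -c "
from h import *
S();print(cmd(W(-.18,.002,-.031)))"
```

```text
11.2 stand [-0.1821  0.0051 -0.0313] F [ 0.0879 -0.647   0.0535] 0.5008903479943275
[-0.0041 -0.0062 -0.0006  0.0001 -0.0002  0.0001]
```

Emit:
jog_arm(motion="50 -0.007 -0.002 0 0 0 0; 50 -0.014 -0.004 0 0 0 0; 50 -0.021 -0.005 0 0 0 0; 50 -0.028 -0.005 0 0 0 0; 50 -0.036 -0.005 0 0 0 0")

```text
time: 11.82
tool_pos: [0.4374, 0.0203, -0.0312]
tool_rot: [-0.0, -0.08, 0.997, 0.0]
contact_force: [-1.3, 0.2, -0.7]
gripper_width: 0.5
grasp_force: 0.4
```

Emit:
jog_arm(motion="50 -0.01 0 0 0 0 0; 50 -0.02 0 0 0 0 0; 50 -0.03 0 0 0 0 0; 50 -0.04 0 0 0 0 0; 50 -0.05 0 0 0 0 0")

```text
time: 12.45
tool_pos: [0.4624, 0.0243, -0.0311]
tool_rot: [-0.0, -0.08, 0.997, -0.0]
contact_force: [0.2, -0.0, -0.4]
gripper_width: 0.499
grasp_force: 0.5
```

```bash
cat >> h.py <<'E'
def plate(cam="top"):
    f=grab_frame(cam);P=cloud(f);Q=RS.inv().apply((P-O).reshape(-1,3)).reshape(P.shape)
    for r in cut_out(cam,"plate"):
        q=Q[r["pixels"]&(f["range_z"]>0)]
        if abs(np.median(q[:,0])+.05)>.12 or abs(np.median(q[:,1]))>.07: continue
        c=q.mean(0);n=np.linalg.svd(q-c,full_matrices=False)[2][2];n*=np.sign(n[2])
        # least median refine
        d=abs((q-c)@n);k=d<.004;c=q[k].mean(0);n=np.linalg.svd(q[k]-c,full_matrices=False)[2][2];n*=np.sign(n[2])
        print(r["p"],k.sum(),"c",c*1000,"n",n,"tilt",np.degrees(np.arccos(n[2])),"x",np.percentile(q[:,0],[1,99])*1000,"y",np.percentile(q[:,1],[1,99])*1000,"z",np.percentile(q[:,2],[1,99])*1000,cv2.minAreaRect((q[:,:2]*1000).astype(np.float32)))
    return f
E
python3 -c "
from h import *
S();plate('top');plate('scene')"
```

```text
12.45 stand [-0.139   0.0025 -0.0311] F [ 0.1436 -0.0514 -0.447 ] 0.49891899929977934
0.65 169 c [-40.0576  -0.5242  12.6086] n [ 0.1761 -0.0523  0.983 ] tilt 10.585316284646527 x [-85.7874  -8.3531] y [-55.3952  52.6388] z [  4.3796 285.4109] ((-54.34651184082031, -1.4014205932617188), (112.65493774414062, 96.02627563476562), 88.14209747314453)
0.75 1607 c [-75.4575  -3.5878  13.4313] n [ 0.001  -0.0015  1.    ] tilt 0.10202873858069515 x [-128.0264  -26.927 ] y [-56.3943  52.3189] z [ 4.3543 15.5128] ((-83.18733215332031, 1.256622314453125), (116.55644226074219, 116.33934020996094), 0.28229159116744995)
```

Emit:
jog_arm(motion="50 -0.007 0 0 0 0 0; 50 -0.014 0 0 0 0 0; 50 -0.021 0 0 0 0 0; 50 -0.028 0 0 0 0 0; 50 -0.035 0 0 0 0 0")

```text
time: 13.28
tool_pos: [0.4792, 0.0271, -0.0315]
tool_rot: [-0.0, -0.08, 0.997, 0.0]
contact_force: [-1.8, -0.4, -1.3]
gripper_width: 0.499
grasp_force: 1.3
```

Emit:
jog_arm(motion="50 -0.007 0 0 0 0 0; 50 -0.014 0 0 0 0 0; 50 -0.021 0 0 0 0 0; 50 -0.028 0 0 0 0 0; 50 -0.035 0 0 0 0 0")

```text
time: 13.9
tool_pos: [0.497, 0.0299, -0.031]
tool_rot: [0.0, -0.08, 0.997, -0.0]
contact_force: [-2.8, -0.7, -1.2]
gripper_width: 0.5
grasp_force: 1.0
```

Emit:
jog_arm(motion="50 -0.007 0 0 0 0 0; 50 -0.014 0 0 0 0 0; 50 -0.021 0 0 0 0 0; 50 -0.028 0 0 0 0 0; 50 -0.035 0 0 0 0 0")

```text
time: 14.52
tool_pos: [0.5142, 0.0327, -0.0311]
tool_rot: [0.0, -0.08, 0.997, -0.0]
contact_force: [-2.0, -0.2, -0.9]
gripper_width: 0.499
grasp_force: 0.9
```

```bash
python3 -c "
from h import *
S();f=plate('scene');save('s3.png',f['color'][150:290,170:340],4)"
```

```text
14.525 stand [-0.0866  0.0025 -0.0311] F [-1.9962  0.1017 -0.9216] 0.49879477635259695
0.85 825 c [-10.3587  -5.2035  50.9321] n [-0.4884 -0.0046  0.8726] tilt 29.235314104887756 x [-74.8779  29.992 ] y [-56.4857  50.8976] z [13.4844 73.2172] ((-26.75234603881836, 4.538616180419922), (122.678466796875, 126.06449127197266), 89.78002166748047)
```

View pics/s3.png

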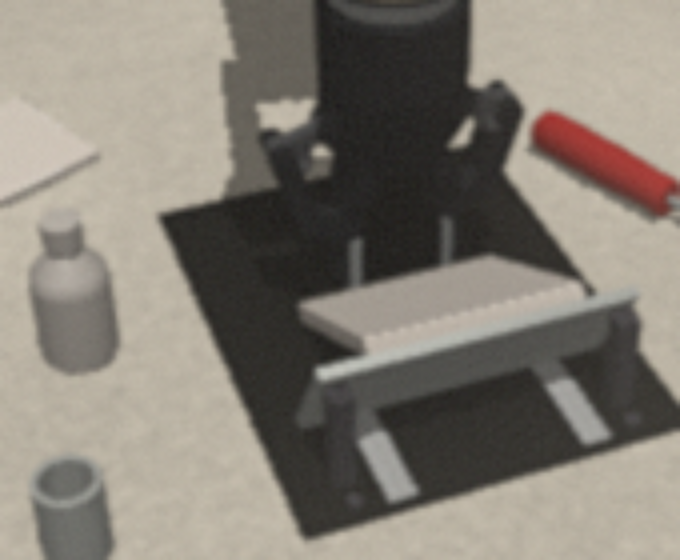

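The picture shows the plate squared and climbing evenly, its far edge on the backstop (edge row about 330 to 345), both fingers behind its near edge at (355,260) and (445,240), and the bottle well clear.

Emit:
jog_arm(motion="50 -0.007 0 0 0 0 0; 50 -0.014 0 0 0 0 0; 50 -0.021 0 0 0 0 0; 50 -0.028 0 0 0 0 0; 50 -0.035 0 0 0 0 0")

```text
time: 15.25
tool_pos: [0.5314, 0.0355, -0.0311]
tool_rot: [0.0, -0.08, 0.997, -0.0]
contact_force: [-1.4, -0.9, 0.9]
gripper_width: 0.497
grasp_force: 0.6
```

Emit:
jog_arm(motion="50 -0.007 0 0 0 0 0; 50 -0.014 0 0 0 0 0; 50 -0.021 0 0 0 0 0; 50 -0.028 0 0 0 0 0; 50 -0.035 0 0 0 0 0")

```text
time: 15.88
tool_pos: [0.5486, 0.0383, -0.0312]
tool_rot: [-0.0, -0.08, 0.997, -0.0]
contact_force: [-1.9, -0.5, -0.4]
gripper_width: 0.498
grasp_force: 0.6
```

Emit:
jog_arm(motion="50 -0.005 0 0 0 0 0; 50 -0.01 0 0 0 0 0; 50 -0.015 0 0 0 0 0; 50 -0.02 0 0 0 0 0; 50 -0.024 0 0 0 0 0")

```text
time: 16.5
tool_pos: [0.5604, 0.0401, -0.0311]
tool_rot: [0.0, -0.08, 0.997, -0.0]
contact_force: [-1.6, 0.1, -0.9]
gripper_width: 0.498
grasp_force: 0.7
```

```bash
python3 -c "
from h import *
S();f=plate('scene')"
```

```text
16.5 stand [-0.0397  0.0025 -0.0311] F [-1.5429  0.3027 -0.8776] 0.4977709834209708
0.9 298 c [49.1081 -9.5006 93.3243] n [-0.7005 -0.0132  0.7135] tilt 44.479619321382536 x [-59.8756  55.202 ] y [-56.56    53.7724] z [  3.7046 100.729 ] ((-4.605857849121094, 6.0156707763671875), (125.15116119384766, 120.8259048461914), 89.75224304199219)
```

Emit:
jog_arm(motion="50 -0.005 0 0 0 0 0; 50 -0.01 0 0 0 0 0; 50 -0.015 0 0 0 0 0; 50 -0.02 0 0 0 0 0; 50 -0.023 0 0 0 0 0")

```text
time: 17.23
tool_pos: [0.5718, 0.042, -0.0311]
tool_rot: [0.0, -0.08, 0.997, -0.0]
contact_force: [-1.3, -0.5, -0.9]
gripper_width: 0.498
grasp_force: 0.7
```

Emit:
jog_arm(motion="50 -0.002 0 0 0 0 0; 50 -0.004 0 0 0 0 0; 50 -0.006 0 0 0 0 0; 50 -0.008 0 0 0 0 0; 50 -0.008 0 0 0 0 0")

```text
time: 17.85
tool_pos: [0.5757, 0.0427, -0.0311]
tool_rot: [0.0, -0.08, 0.997, 0.0]
contact_force: [-0.4, 0.1, -0.5]
gripper_width: 0.498
grasp_force: 0.6
```

```bash
python3 -c "
from h import *
S();f=plate('scene')"
```

```text
17.85 stand [-0.0242  0.0026 -0.0311] F [-0.3546  0.1847 -0.4982] 0.4977354600890942
0.64 576 c [47.8719 -5.1201 95.0413] n [-0.8853  0.0033  0.465 ] tilt 62.287068133272776 x [29.3977 55.8303] y [-56.4594  52.2618] z [ 69.3191 110.9287] ((8.66944694519043, 37.70598602294922), (94.98612213134766, 208.1451416015625), 25.252607345581055)
```

Emit:
jog_arm(motion="50 -0.001 0 0 0 0 0; 50 -0.002 0 0 0 0 0; 50 -0.003 0 0 0 0 0; 50 -0.004 0 0 0 0 0; 50 -0.004 0 0 0 0 0")

```text
time: 18.58
tool_pos: [0.5776, 0.043, -0.0311]
tool_rot: [0.0, -0.08, 0.997, -0.0]
contact_force: [-1.5, 0.2, 0.4]
gripper_width: 0.502
grasp_force: 0.7
```

Emit:
jog_arm(motion="50 -0.001 0 0 0 0 0; 50 -0.002 0 0 0 0 0; 50 -0.003 0 0 0 0 0; 50 -0.003 0 0 0 0 0; 50 -0.003 0 0 0 0 0")

```text
time: 19.2
tool_pos: [0.5781, 0.0431, -0.0313]
tool_rot: [-0.001, -0.08, 0.997, -0.0]
contact_force: [-5.1, -2.0, 2.2]
gripper_width: 0.498
grasp_force: 3.0
```

Emit:
jog_arm(motion="50 -0.001 0 0 0 0 0; 50 -0.002 0 0 0 0 0; 50 -0.002 0 0 0 0 0; 50 -0.002 0 0 0 0 0; 50 -0.002 0 0 0 0 0")

```text
time: 19.82
tool_pos: [0.578, 0.0431, -0.0318]
tool_rot: [-0.002, -0.08, 0.997, -0.0]
contact_force: [-7.2, -1.0, 2.8]
gripper_width: 0.498
grasp_force: 3.5
```

Emit:
jog_arm(motion="50 -0.001 0 0 0 0 0; 50 -0.002 0 0 0 0 0; 50 -0.003 0 0 0 0 0; 50 -0.003 0 0 0 0 0; 50 -0.003 0 0 0 0 0")

```text
time: 20.45
tool_pos: [0.578, 0.0433, -0.0324]
tool_rot: [-0.004, -0.08, 0.997, 0.0]
contact_force: [-10.3, -2.4, 3.6]
gripper_width: 0.5
grasp_force: 5.2
```

```bash
python3 -c "
from h import *
S();f=plate('scene')"
```

```text
20.45 stand [-0.0219  0.0028 -0.0324] F [-10.5952  -0.7177   3.6248] 0.500280751787796
0.96 641 c [47.6268 -4.9325 96.3689] n [-0.9042  0.0028  0.4272] tilt 64.71286508867696 x [28.5874 55.8031] y [-56.4483  51.5523] z [ 69.0661 112.448 ] ((24.47610855102539, 32.222564697265625), (73.23265075683594, 185.6117401123047), 22.994556427001953)
0.73 1310 c [-112.8293  -51.9347    4.8395] n [-0.0556 -0.0331  0.9979] tilt 3.7103643126743298 x [-188.2876   68.4391] y [-101.9039   92.9396] z [ 0.6846 69.8728] ((-63.44392395019531, -1.0800933837890625), (269.4139404296875, 203.8792724609375), 0.35754314064979553)
```

Emit:
jog_arm(motion="50 -0.001 0 0 0 0 0; 50 -0.002 0 0 0 0 0; 50 -0.003 0 0 0 0 0; 50 -0.004 0 0 0 0 0; 50 -0.004 0 0 0 0 0")

```text
time: 21.18
tool_pos: [0.5779, 0.0435, -0.0331]
tool_rot: [-0.006, -0.081, 0.997, -0.0]
contact_force: [-14.3, -3.4, 6.5]
gripper_width: 0.497
grasp_force: 7.6
```

Emit:
jog_arm(motion="50 0 0 0 0 0 0; 50 0 0 0 0 0 0; 50 0.004 0 0 0 0 0; 50 0.008 0 0 0 0 0; 50 0.012 0 0 0 0 0")

```text
time: 21.8
tool_pos: [0.5779, 0.043, -0.0311]
tool_rot: [0.001, -0.08, 0.997, 0.0]
contact_force: [-0.8, -0.5, -0.2]
gripper_width: 0.502
grasp_force: 0.1
```

Emit:
jog_arm(motion="50 0.005 0 0 0 0 0; 50 0.015 0 0 0 0 0; 50 0.035 0 0 0 0 0; 50 0.06 0 0 0 0 0; 50 0.1 0 0 0 0 0")

```text
time: 22.42
tool_pos: [0.5274, 0.0348, -0.031]
tool_rot: [0.0, -0.08, 0.997, -0.0]
contact_force: [0.3, 0.2, 0.1]
gripper_width: 0.5
grasp_force: 0.0
```

```bash
python3 -c "
from h import *
S();f=plate('scene');f=grab_frame('top')
P=cloud(f);Q=RS.inv().apply((P-O).reshape(-1,3)).reshape(P.shape)
m=(f['range_z']>0)&(abs(Q[...,1])<.04)&(Q[...,0]>-.015)&(Q[...,0]<.065)&(Q[...,2]<.115)&(Q[...,2]>.004)
q=Q[m];A=np.polyfit(q[:,0],q[:,2],1);r=q[:,2]-np.polyval(A,q[:,0]);k=abs(r)<.006;A=np.polyfit(q[k,0],q[k,2],1);print(m.sum(),k.sum(),A,np.degrees(np.arctan(A[0])))
for z in(10,20,40,60,80,100):
    k=abs(q[:,2]*1000-z)<4
    if k.any():print(z,np.median(q[k,0])*1000)
"
```

```text
22.425 stand [-0.0731  0.0025 -0.031 ] F [0.2896 0.182  0.0637] 0.5001279975441631
0.93 633 c [47.8523 -4.5033 96.8251] n [-0.9055  0.0031  0.4243] tilt 64.89426747507913 x [32.687  55.5552] y [-56.2941  51.7384] z [ 71.509  112.3166] ((-3.7898712158203125, -1.8195037841796875), (120.8497543334961, 110.40157318115234), 0.4415731430053711)
935 860 [1.6686 0.0279] 59.0651729300881
40 8.216200680637607
60 19.796182392158215
80 31.034685481247575
100 42.52262828594163
```

The plate leans by itself at about 60°, fully home, with the arm clear. Next I go up and over to behind it.

Emit:
jog_arm(motion="50 0 0 -0.08 0 0 0; 50 0 0 -0.16 0 0 0; 50 0 0 -0.24 0 0 0; 50 0 0.005 -0.3 0 0 0; 50 0 0.005 -0.3 0 0 0")

```text
time: 23.2
tool_pos: [0.5306, 0.0374, 0.1225]
tool_rot: [0.004, -0.08, 0.997, -0.001]
contact_force: [0.5, 0.3, -0.8]
gripper_width: 0.496
grasp_force: 0.0
```

Emit:
jog_arm(motion="50 -0.08 0 0 0 0 0; 50 -0.16 0 0 0 0 0; 50 -0.24 0 0 0 0 0; 50 -0.34 0 0 0 0 0; 50 -0.34 0 0 0 0 0")

```text
time: 23.82
tool_pos: [0.6966, 0.0648, 0.1148]
tool_rot: [-0.002, -0.08, 0.997, 0.0]
contact_force: [-1.1, 0.2, -1.2]
gripper_width: 0.502
grasp_force: 0.0
```

```bash
python3 -c "
from h import *
S();tips();plate('scene')"
```

```text
23.825 stand [0.0987 0.0051 0.1148] F [-1.0409  0.352  -1.2181] 0.5022132884344256Traceback (most recent call last):
  File "<string>", line 3, in <module>
    S();tips();plate('scene')
        ~~~~^^
  File "h.py", line 25, in tips
    q=Q[m];print(m.sum(),"tip z",np.percentile(q[:,2],[0,1,3,10])*1000,"x",np.percentile(q[:,0],[5,50,95])*1000,"y",np.percentile(q[:,1],[1,50,99])*1000)
                                 ~~~~~~~~~~~~~^^^^^^^^^^^^^^^^^^^
    return _quantile_unchecked(
        a, q, axis, out, overwrite_input, method, keepdims, weights)
    return _ureduce(a,
                    func=_quantile_ureduce_func,
    ...<5 lines>...
                    overwrite_input=overwrite_input,
                    method=method)
    r = func(a, **kwargs)
    result = _quantile(arr,
                       quantiles=q,
    ...<2 lines>...
                       out=out,
                       weights=wgt)
    slices_having_nans = np.isnan(arr[-1, ...])
                                  ~~~^^^^^^^^^
IndexError: index -1 is out of bounds for axis 0 with size 0
```

```bash
sed -i 's/(Q\[...,2\]<.08)/(Q[...,2]<t[2]+.08)/;s/(Q\[...,2\]>.008)/(Q[...,2]>max(.008,t[2]-.02))/' h.py; python3 -c "
from h import *
S();tips();plate('scene')"
```

```text
23.875 stand [0.0974 0.0052 0.1155] F [-0.3267 -0.0099 -0.5046] 0.5007074435899049
510 tip z [151.1561 153.5765 154.8982 159.6646] x [ 88.4398 102.8572 107.6403] y [-30.8745  25.8744  39.869 ]
0.6 607 c [47.5881 -7.3288 96.289 ] n [-0.9062  0.0088  0.4228] tilt 64.9905020883555 x [29.2966 55.8889] y [-56.4242  50.8475] z [ 69.4226 112.3989] ((42.081451416015625, -1.9675979614257812), (111.16007232666016, 33.912574768066406), 86.58122253417969)
```

Emit:
jog_arm(motion="50 0 0 0.04 0 0 0; 50 0 0 0.08 0 0 0; 50 0 0 0.12 0 0 0; 50 0 0 0.12 0 0 0; 50 0.02 0 0.12 0 0 0")

```text
time: 24.65
tool_pos: [0.6859, 0.063, 0.059]
tool_rot: [0.0, -0.08, 0.997, -0.0]
contact_force: [0.1, -0.3, -0.8]
gripper_width: 0.501
grasp_force: 0.0
```

Emit:
jog_arm(motion="50 0.007 0 0 0 0 0; 50 0.014 0 0 0 0 0; 50 0.021 0 0 0 0 0; 50 0.028 0 0 0 0 0; 50 0.035 0 0 0 0 0")

```text
time: 25.28
tool_pos: [0.6682, 0.0602, 0.0589]
tool_rot: [0.0, -0.08, 0.997, -0.0]
contact_force: [0.1, -0.1, -0.4]
gripper_width: 0.495
grasp_force: 0.0
```

```bash
python3 -c "
from h import *
S();tips();plate('scene')"
```

```text
25.275 stand [0.0699 0.0051 0.0589] F [ 0.0948 -0.0975 -0.4446] 0.4950963251092973
504 tip z [ 95.646   97.1926  99.6042 102.9615] x [52.5163 74.1991 79.6054] y [-42.8529  12.3635  40.1672]
```

Emit:
jog_arm(motion="50 0.008 0 0 0 0 0; 50 0.016 0 0 0 0 0; 50 0.024 0 0 0 0 0; 50 0.032 0 0 0 0 0; 50 0.04 0 0 0 0 0")

```text
time: 26.05
tool_pos: [0.6483, 0.057, 0.0589]
tool_rot: [-0.0, -0.08, 0.997, 0.0]
contact_force: [0.1, -0.5, 0.5]
gripper_width: 0.499
grasp_force: 0.2
```

Emit:
jog_arm(motion="50 0.008 0 0 0 0 0; 50 0.016 0 0 0 0 0; 50 0.024 0 0 0 0 0; 50 0.032 0 0 0 0 0; 50 0.04 0 0 0 0 0")

```text
time: 26.68
tool_pos: [0.6286, 0.0538, 0.0588]
tool_rot: [-0.0, -0.08, 0.997, 0.0]
contact_force: [0.1, -0.1, 0.3]
gripper_width: 0.501
grasp_force: 0.1
```

```bash
python3 -c "
from h import *
S();f=plate('scene');save('s4.png',f['color'][100:290,150:360],3.5)"
```

```text
26.675 stand [0.0298 0.0051 0.0588] F [ 0.0591 -0.0791  0.3319] 0.5007407700468391
0.63 821 c [  9.4935 -11.0962  82.0234] n [-0.9794  0.0057  0.2019] tilt 78.3526308979684 x [-5.3382 38.9139] y [-56.3289  50.2579] z [ 39.8121 124.1614] ((-51.853660583496094, 7.472118377685547), (109.69725036621094, 198.63201904296875), 80.09840393066406)
```

View pics/s4.png

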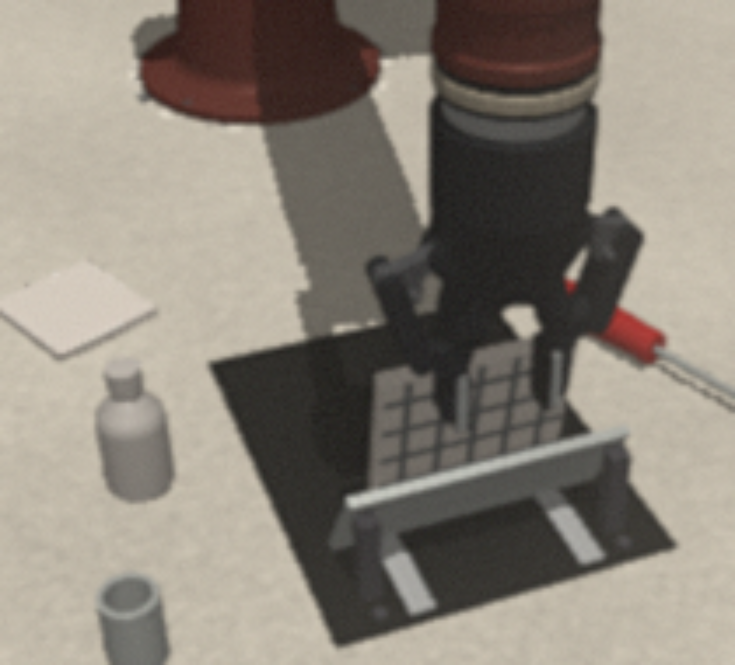

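The plate stands nearly upright with its grooved face to the camera at about (460,420), and the fingers are behind its top edge at (460,400) and (550,380). I keep tipping.

Emit:
jog_arm(motion="50 0.008 0 0 0 0 0; 50 0.016 0 0 0 0 0; 50 0.024 0 0 0 0 0; 50 0.032 0 0 0 0 0; 50 0.04 0 0 0 0 0")

```text
time: 27.4
tool_pos: [0.6089, 0.0506, 0.0589]
tool_rot: [-0.0, -0.08, 0.997, 0.0]
contact_force: [0.7, 0.4, -0.7]
gripper_width: 0.502
grasp_force: 0.0
```

Emit:
jog_arm(motion="50 0.008 0 0 0 0 0; 50 0.016 0 0 0 0 0; 50 0.024 0 0 0 0 0; 50 0.032 0 0 0 0 0; 50 0.036 0 0 0 0 0")

```text
time: 28.02
tool_pos: [0.5911, 0.0477, 0.0589]
tool_rot: [-0.0, -0.08, 0.997, 0.0]
contact_force: [0.6, 1.4, 0.2]
gripper_width: 0.501
grasp_force: 0.0
```

```bash
python3 -c "
from h import *
S();f=plate('scene')"
```

```text
28.025 stand [-0.0082  0.0051  0.0589] F [0.835  1.2677 0.2491] 0.5006350592228372
0.66 1698 c [-79.0481  -5.0695  13.6396] n [-0.0001 -0.0021  1.    ] tilt 0.11879305709777878 x [-141.0109  -27.0236] y [-56.4225  52.0851] z [ 8.1949 15.8368] ((-72.09053802490234, -1.8820381164550781), (110.85267639160156, 142.87232971191406), 89.81685638427734)
```

Emit:
jog_arm(motion="50 0 0 -0.05 0 0 0; 50 0 0 -0.1 0 0 0; 50 -0.1 0 -0.2 0 0 0; 50 -0.2 0 -0.24 0 0 0; 50 -0.2 0 -0.24 0 0 0")

```text
time: 28.75
tool_pos: [0.6943, 0.064, 0.1815]
tool_rot: [0.003, -0.08, 0.997, -0.0]
contact_force: [-0.3, -0.7, -0.5]
gripper_width: 0.501
grasp_force: 0.0
```

```bash
python3 -c "
from h import *
S();f=plate('scene');save('s5.png',f['color'][100:290,150:360],3.5)
for t in('driver','oil','sleeve','plate'): print(t,[(r['p'],r['at']) for r in place_of('scene',t)][:3])"
```

```text
28.75 stand [0.0962 0.0047 0.1815] F [-0.3906 -0.6791 -0.5483] 0.5009977767393659
0.96 1762 c [-81.6384  -3.8928  13.6517] n [-0.0013 -0.0014  1.    ] tilt 0.11088978342368636 x [-143.8564  -25.011 ] y [-56.6257  51.212 ] z [ 3.918  16.3885] ((-60.89376449584961, -0.9394645690917969), (117.9388656616211, 194.3668212890625), 88.67999267578125)
driver [(0.58, [0.4959, 0.2006, -0.0001])]
oil [(0.78, [0.5372, -0.1353, -0.0032])]
sleeve [(0.64, [0.6648, -0.1394, 0.0034])]
plate [(0.96, [0.353, -0.1667, -0.0022]), (0.85, [0.5208, 0.029, 0.0153]), (0.78, [0.7864, 0.0109, -0.0015])]
```

View pics/s5.png

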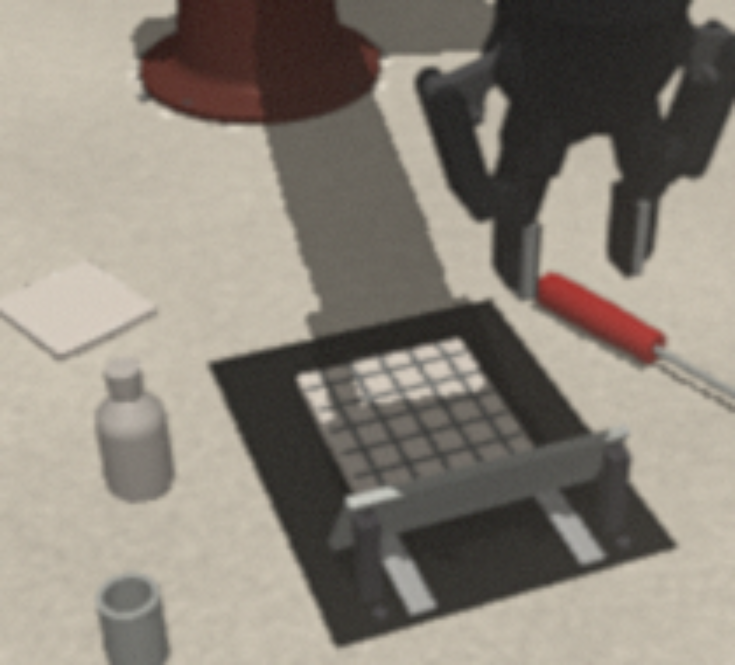

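The plate lies flat, grooved face up, at about (415,415). Its middle is roughly 80 mm before the line, and the driver, bottle and sleeve have not moved.

```bash
python3 -c "
from plant import *
print(job_done())"
```

```text
the job is handed in; nothing more can be done
None
```

The plate was pressed home at about 15 N, stood leaning by itself, was tipped over and now lies flat on the sheet, grooved face up, about 80 mm before the line; the other items have not moved, and the job is handed in (verdict not shown).

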